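Fold the carton round the dye jar and unscrew its cap

TASK

Brace the jar by folding the carton's flaps flat around its neck, first the short flap, then the long one over it. Then unscrew the jar's tight cap anticlockwise, turning only until the threads let go (about a sixth of a turn, no more than 80 degrees), lift it straight off and finish while still holding it level, a centimetre or two clear above the jar's mouth. The jar stays down in its carton with both flaps flat, and the other things on the table are left alone.

Things in the scene. Friction and masses are not known exactly. Their poses are not given: they have to be found in the camera images.
- carton: open cardboard carton, fixed to the table in a low plywood frame; 110 mm along its x, 188 mm along its y, walls 78 mm high. Origin: centre of its underside, z up. A square glass jar (84 mm, shoulder 76 mm above the table) stands loose in a fitted square nest (87 mm) in the middle, so it cannot turn; its neck and cap stick up through the top
- short_flap (a joint): the shorter flap (108 mm wide, reaching 82 mm from its crease, 3 mm thick), creased along the carton's +y end wall. Angle in rad: 0 = folded flat over the carton, 1.57 = standing upright, more = leaning outward. Starts 1.75 to 2.05. It stays where it is left (crease friction 0.035 N m, no spring back); 0 is a hard stop
- long_flap (a joint): the longer flap (108 mm wide, reaching 117 mm, 3 mm thick), creased on the carton's -y end wall; same angles, starts and behaviour; flat, it overlaps the short one, its upper face 86 mm above the table. Each flap is solid for the first 59 mm from its crease; the rest is two 21 mm prongs beside a 66 mm wide notch that goes round the jar's neck
- short_hinge (a point): middle of the short flap's crease, on the carton at its local y = +92 mm, 79 mm above the table; axes as the carton's, the crease runs along its x
- long_hinge (a point): middle of the long flap's crease, on the carton at its local y = -92 mm, 83 mm above the table; axes as the carton's, the crease runs along its x
- cap_center (a point): centre of the jar's round ribbed metal screw cap, half-way up; 56 mm across (57.5 over the ribs), 24 mm tall; screwed on, its underside is 100 mm above the table. z up, x turns with the cap. Unscrews anticlockwise seen from above, stiff at first (0.3 to 0.5 N m: grip with 30 N or more), rising 2 mm; free of the threads from 45 to 80 degrees of turn; at 83 the lugs meet the next thread and stop
- jar_mouth (a point): centre of the jar's mouth (top of its rubber seal disc), 8 mm above the cap's centre while the cap is screwed on; axes fixed to the jar, z up, x parallel to cap_center's x while the cap is tight (within 3 degrees)
- spool_one: dark thread cone, 70 mm tall, 46 mm wide, standing close to the carton on the robot's side; a bystander; origin at its underside
- spool_two: second dark thread cone, 70 mm tall, 46 mm wide, beside the first; a bystander; origin at its underside
- spare_jar: small round closed jar, 56 mm wide, 85 mm tall, standing beyond the carton; not the jar to open, a bystander; origin at its underside
- spray_bottle: slim clear bottle, 40 mm wide, 120 mm tall, to the left; a bystander; origin at its underside
- steel_bowl: steel mixing bowl, 130 mm wide, 55 mm tall, to the left; a bystander; origin at its underside
- spoon: steel spoon lying to the right; a bystander; origin at its underside
Things that resemble listed ones, but are neither listed nor needed, are in the scene too. Of the things shaped like the part that bears jar_mouth, the amber glass one is meant.

How it is judged:
On the way, in this order (a step that is already met when the one before it is completed fails the run):
1. the short flap is folded flat (value of joint short_flap below 0.15 rad), for 0.1 s.
2. the long flap is folded flat over it (value of joint each of short_flap, long_flap below 0.15 rad), for 0.1 s.
3. the cap is turned until the threads let go, still sitting on the neck, with both flaps flat (all of step 2 and angle between the x axis of cap_center and the x axis of jar_mouth, either way round above 0.65 rad and z of cap_center in the frame of jar_mouth below 0.004 m), for 0.05 s.
At the end, for the whole second after the job is handed in: Fingers hold the cap still, level within 11 deg, within 15 mm of centred, underside 3 to 45 mm above the jar's mouth, touching neither jar nor carton, turned under 85 deg from tight; flaps flat within 0.15 rad; jar down in its nest and upright (all of step 2 and z of cap_center in the frame of jar_mouth between 0.015 and 0.057 m and horizontal distance between cap_center and jar_mouth below 0.015 m and angle between cap_center's own z axis and vertical below 0.2 rad and angle between the x axis of cap_center and the x axis of jar_mouth, either way round below 1.48 rad and contact force between the fingers and cap above 1 N and contact force between cap and jar below 0.1 N and contact force between cap and carton below 0.1 N and linear speed of cap below 0.03 m/s and z of jar_mouth in the frame of carton below 0.126 m and angle between jar_mouth's own z axis and vertical below 0.08 rad); the arm keeps its last pose, push and grip.
It fails at once if the jar is pulled up out of its nest (more than 8 mm) (z of jar_mouth in the frame of carton above 0.128 m).
It fails at once if the cap is turned well past the point where the threads let go (more than 85 degrees) (angle between the x axis of cap_center and the x axis of jar_mouth, either way round above 1.48 rad).
It fails at once if a bystander is pushed more than 30 mm (distance of any of spool_one, spool_two, spare_jar, spray_bottle, steel_bowl, spoon from where it was at the start of the episode above 0.03 m).
It also fails if it takes over 58 s, if anything falls off the work surface, if the arm or the gripper's body presses on something with over 40 N, if the wrist force passes 120 N, or if a joint passes its speed limit or range.

ROBOT

A 7-joint arm with a two-finger parallel gripper is mounted at the origin on the work surface. World frame = base frame: x ahead of the robot, y to its left, z up, the work surface at z = 0. Lengths are in m, angles in rad, forces in N, time in s.
With the tool pointing down it reaches from about 0.4 to 0.875 m from the base axis. Payload 6.5 kg.
Tool frame: the origin (TCP) lies midway between the tips of the shut fingers; the grasp point (between the pads) lies 19 mm behind it; z points along the fingers, y is the line along which they close (so a half turn about z gives the same grasp; the last joint's range is limited). The gripper opens to 85 mm and grips with 20 to 120 N. Pads are 22 mm wide; open, the fingers measure 114 mm over their backs; the gripper's body (76 mm by 85 mm) begins 54 mm behind the grasp point. The pads swing forward as they close: fully open they stand 13 mm farther back than shut.
Start: joints at [-1.205, 0.536, -0.004, 1.538, 0.003, 1.067, -0.071], TCP at [0.272, 0.59, 0.231] pointing down, gripper open.
Joint ranges: [-2.7, 2.7], [-0.37, 2.16], [-1.27, 1.26], [0.24, 2.4], [-1.31, 4.45], [0.19, 1.91], [-2.76, 2.76]. Speed limits (rad/s): [2.39, 2.39, 3.14, 3.14, 3.14, 3.14, 3.14].

INTERFACE

Orientations are given as a rotation vector (axis times angle).
In Python, from cell import * gives the robot as it stands.
- The arm moves only by the tool servo_tool, never from a script. Its argument "deltas" is a list that holds one entry, the list of rows, each a list of 5 numbers: the shift along the tool's x, y, z in mm, then the turn about the tool's z in degrees, then the gripper's target within -1 to 1 (shut at 1, half-way at 0, fully open at -1). In form: [[[tx, ty, tz, twist, fingers], ...]]. A call has 1 to 12 rows; each row is the pose to reach, as a shift and turn from the pose commanded when the call began, along the tool's axes at that moment; what a row does not reach only later rows make up. A row lasts 1/12 s, in which the tool goes at most 41.7 mm and 7.16 degrees, less where a joint would pass 70% of its speed; a pose out of reach is approached as far as the arm can. A call with a gripper value outside its range is refused whole. The fingers move at their own pace and stop on an object; "squeeze" is the grip in N (left out, the last holds). Time passes only in rows, so rows that repeat a pose let the fingers close. It gives the time, the measured TCP pose, the force, the opening and the grip force at its end, in the units of the state.
- state(): the state, without advancing time (a new reading comes with each control period).
- grab_frame(name): name is "side" or "top" or "wrist"; returns (picture, depth): 480x640x3 uint8, red, green, blue; 480x640 float32, m along the optical axis (not along the pixel's ray), 0 where there is no reading.
- calibration(name): a dict with "fx", "fy", "cx", "cy" (pixels), "extrinsics" (4x4, takes a point from camera to world coordinates). Camera axes: x right, y up, looking along -z (the intrinsics and any distortion apply to the point x, -y, -z); pixel columns grow to the right and rows downward; lengths in m; the calibration is good to about 2 mm. The wrist camera is an equidistant fisheye: a pixel r from the principal point sees the ray r / f radians off the axis. A picture is of the moment at which its call begins: read the wrist's pose just before it. calibration takes no time and is no camera call; for the wrist camera it gives the pose at the moment of the call.
- job_done(): hands the job in; it is judged then, once.
The state is a dict: "time": time; "joint_positions": joint angles; "joint_vel": joint speeds; "effort": joint torques, N m; "position": TCP position; "orientation": TCP orientation; "wrist_force": force on the tool from outside, world axes, zero at the start; "wrist_torque": the same for the moment, N m; "finger_gap": finger opening in m; "grip_force": force on a finger pad.
Only numpy, scipy, OpenCV 4.12 (cv2) and the standard library are available. Lean on these libraries where they do the work, as an engineer would, in place of code of your own. Each camera call takes 0.05 s, during which the arm holds its last target. There are 200 camera calls.

## Working session

There is one attempt and no reset: what is moved stays moved. The work goes in short steps, Python scripts to look and compute and a tool call to move; the robot and the scene stay as the last step left them, time stands still between calls to the robot, and variables do not carry over. Pictures are saved under pics/ and viewed, at most 10 in all, crops included, and the job is handed in when it is done.

Besides the shell and the picture viewer there is one more tool, called after "Call:" by a JSON object that holds its "name" and its "arguments". servo_tool: Moves the arm, as the interface text tells. Its arguments: {"type":"object","properties":{"deltas":{"type":"array","items":{"type":"array","items":{"type":"array","items":{"type":"number"}}}},"squeeze":{"type":"number"}},"required":["deltas"]}

```bash
mkdir -p pics; cat > h.py <<'E'
from cell import *
import numpy as np, cv2
from scipy.spatial.transform import Rotation as R
def cloud(name):
    c=calibration(name); p,d=grab_frame(name)
    v,u=np.mgrid[0:480,0:640]
    X=np.stack([(u-c['cx'])/c['fx']*d,-(v-c['cy'])/c['fy']*d,-d],-1)
    T=np.array(c['extrinsics']); W=X@T[:3,:3].T+T[:3,3]
    W[d==0]=np.nan
    return p,d,W
def save(n,p): cv2.imwrite('pics/'+n+'.png',cv2.cvtColor(p,cv2.COLOR_RGB2BGR))
E
python3 - <<'E'
from h import *
for n in('top','side'):
    p,d,W=cloud(n); save(n,p); np.save(n+'.npy',W)
    c=calibration(n); print({k:(np.round(v,3).tolist()) for k,v in c.items()})
s=state(); print(s)
E
```

```text
{'fx': 575.586, 'fy': 575.586, 'cx': 311.464, 'cy': 246.38, 'extrinsics': [[0.026, 0.998, -0.062, 0.424], [-1.0, 0.026, -0.002, 0.006], [-0.0, 0.062, 0.998, 1.648], [0.0, 0.0, 0.0, 1.0]]}
{'fx': 577.267, 'fy': 577.267, 'cx': 323.467, 'cy': 240.769, 'extrinsics': [[0.997, 0.045, -0.058, 0.451], [-0.073, 0.486, -0.871, -1.109], [-0.011, 0.873, 0.488, 0.713], [0.0, 0.0, 0.0, 1.0]]}
{'time': 0.1, 'joint_positions': array([-1.20522602,  0.53707967, -0.00442902,  1.53878697,  0.00263586,
        1.06732278, -0.07125353]), 'joint_vel': array([ 0.00016351, -0.00245657,  0.00078515, -0.00463089,  0.00070688,
       -0.00058583,  0.0018015 ]), 'effort': array([ 2.08428006e-03, -5.84563351e+01,  1.05163369e+00, -2.59773731e+01,
        1.26022918e-02,  4.64651195e-03,  4.42740586e-06]), 'position': array([0.27179647, 0.58980483, 0.23050284]), 'orientation': array([-6.72884663e-01, -3.06849102e+00,  2.48217354e-03]), 'wrist_force': array([0.65870375, 0.16896052, 0.14972892]), 'wrist_torque': array([0.04050746, 0.04110017, 0.02242653]), 'grip_force': 0.0, 'finger_gap': 0.08534659610060033}
```

View pics/top.png

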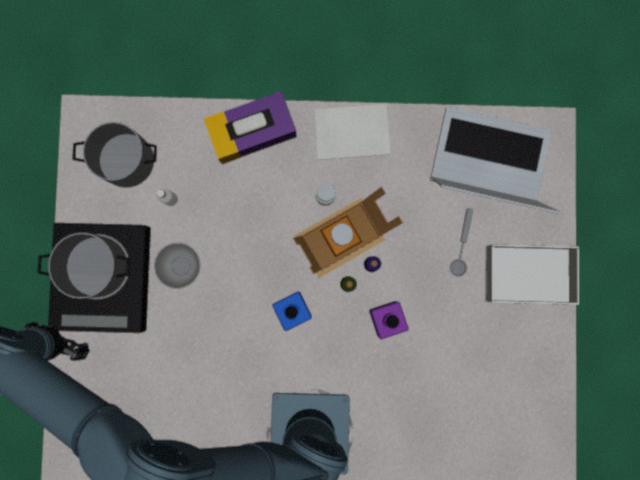

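View pics/side.png

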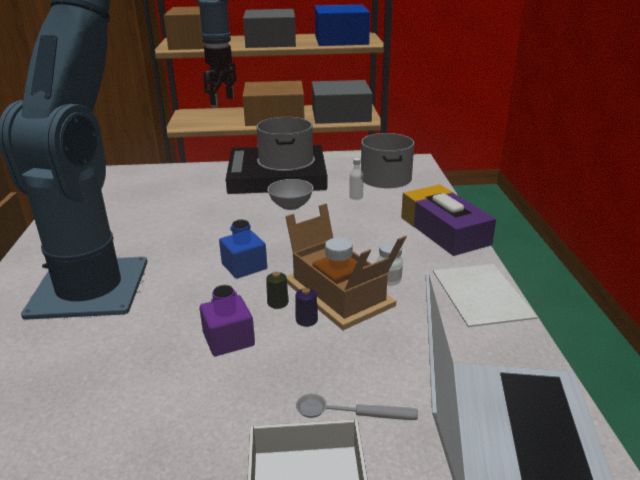

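The top view shows the capped amber jar in its carton at (342,234). Lookalikes are the blue jar (292,311), the purple jar (390,319) and the spare jar (326,194). The flaps are at about (310,255) and (385,210); the spools are at (348,284) and (372,264). Next I measure the amber jar, the only one in a carton, and check it in a close crop.

```bash
python3 - <<'E'
from h import *
W=np.load('top.npy');S=np.load('side.npy')
p=cv2.imread('pics/top.png'); q=cv2.imread('pics/side.png')
a=cv2.resize(p[170:310,270:430],(480,420),interpolation=cv2.INTER_CUBIC);b=cv2.resize(q[190:330,255:415],(480,420),interpolation=cv2.INTER_CUBIC)
cv2.imwrite('pics/crop.png',cv2.resize(np.hstack([a,b]),(800,350)))
print('cap px',W[234,342],S[247,339])
x=W[170:310,270:430].reshape(-1,3); x=x[np.isfinite(x).all(1)]
cap=x[(np.linalg.norm(x[:,:2]-W[234,342,:2],axis=1)<.05)&(x[:,2]>.112)]; print('cap',cap.mean(0),cap[:,2].max(),np.ptp(cap,axis=0),(cap.min(0)+cap.max(0))/2)
for nm,V,(r0,r1,c0,c1) in(('top',W,(170,310,270,430)),('side',S,(190,330,255,415))):
    x=V[r0:r1,c0:c1].reshape(-1,3); x=x[np.isfinite(x).all(1)]
    r=np.linalg.norm(x[:,:2]-cap.mean(0)[:2],axis=1)
    f=x[(x[:,2]>.09)&(r>.045)&(r<.2)]
    for side in(1,-1):
        g=f[np.sign(f[:,1]-cap.mean(0)[1])==side]; 
        if len(g)>5:
            m=g.mean(0);u,s,vt=np.linalg.svd(g-m,full_matrices=False); print(nm,side,len(g),m.round(3),'n',vt[2].round(3),'dir',vt[0].round(3),'zmax',g[:,2].max(), g[g[:,2]>g[:,2].max()-.012].mean(0))
    # box walls
    fl=x[(x[:,2]>.01)&(x[:,2]<.03)&(r<.17)]
    if nm=='top':
        k=x[(x[:,2]>.07)&(x[:,2]<.086)&(r<.12)]; print('wall',cv2.minAreaRect((k[:,:2]*1000).astype(np.float32)))
        k=fl; print('frame',cv2.minAreaRect((k[:,:2]*1000).astype(np.float32)))
E
```

```text
cap px [ 0.55386417 -0.0713386   0.12157584] [ 0.55043878 -0.08544643  0.12334113]
cap [ 0.5533034  -0.07065019  0.12516161] 0.13520032224097123 [0.05409429 0.05587513 0.02096232] [ 0.55368237 -0.07010108  0.12471916]
top 1 342 [0.521 0.014 0.119] n [-0.082  0.53  -0.844] dir [-0.976  0.128  0.175] zmax 0.16670550407939988 [0.4891675  0.02719985 0.15891737]
top -1 694 [ 0.612 -0.168  0.132] n [-0.469  0.777  0.42 ] dir [-0.86  -0.51  -0.018] zmax 0.19520781442296764 [ 0.62494806 -0.19120704  0.18819936]
wall ((555.0549926757812, -69.89866638183594), (235.9451904296875, 191.21897888183594), 30.274110794067383)
frame ((563.5032348632812, -74.1763916015625), (308.26312255859375, 316.3052062988281), 51.17257308959961)
side 1 1100 [0.494 0.016 0.119] n [-0.495  0.814 -0.303] dir [-0.856 -0.517  0.009] zmax 0.15926275630321496 [0.48524441 0.02331533 0.15247911]
side -1 919 [ 0.608 -0.175  0.133] n [ 0.471 -0.778 -0.416] dir [-0.845 -0.533  0.041] zmax 0.19121014444443263 [ 0.61942868 -0.195519    0.18506337]
```

View pics/crop.png

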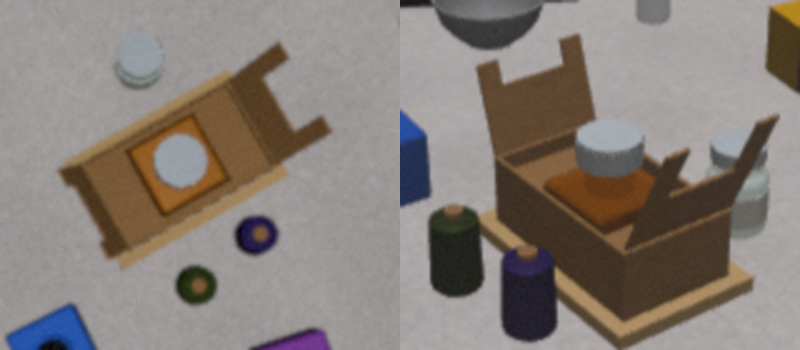

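The crop confirms it: an amber jar with a silver cap stands in the carton. The short notched flap is at the world +y end (tip at 159 mm) and the long one at the -y end (tip at 190 mm). Both heights fit the stated lengths. Carton yaw is about 31 degrees.

```bash
cat >> h.py <<'E'
C=np.array([.554,-.0702]); cx=np.array([.857,.515]); cy=np.array([-.515,.857])
def go(tgt,yaw=None,cur=None,ori=None):
    """tgt world xyz; yaw = azimuth deg of tool y axis (mod 180) -> deltas in tool axes"""
    s=state(); r=R.from_rotvec(s['orientation']); p=s['position'] if cur is None else cur
    M=r.as_matrix(); d=M.T@(np.array(tgt)-p)*1000
    az=np.degrees(np.arctan2(M[1,1],M[0,1]))
    tw=None if yaw is None else -((yaw-az+90)%180-90)
    return d.round(1),tw
def loc(y,z,x=0): return [*(C+y*cy+x*cx),z]
E
python3 - <<'E'
from h import *
W=np.load('top.npy')
print('pots',np.nanmax(W[225:305,40:130,2]), np.nanmax(W[120:190,80:160,2]))
s=state(); print(R.from_rotvec(s['orientation']).as_matrix().round(3))
yaw=np.degrees(np.arctan2(.515,.857)); print(yaw)
print(go([.272,.2,.235],yaw), go(loc(.092+.085,.20),yaw),loc(.177,.2),loc(-.192,.2))
E
```

```text
pots 0.17617361566148126 0.12969535731630355
[[-0.908  0.418 -0.001]
 [ 0.418  0.908 -0.002]
 [-0.    -0.002 -1.   ]]
31.003067523855734
(array([-163.3, -354. ,   -3.9]), np.float64(34.259872615475075)) (array([-386.2, -381.7,   31.2]), np.float64(34.259872615475075)) [np.float64(0.46284500000000006), np.float64(0.08148899999999999), 0.2] [np.float64(0.65288), np.float64(-0.234744), 0.2]
```

Call:
{"name": "servo_tool", "arguments": {"deltas": [[[-386,-382,0,34,1],[-386,-382,0,34,1],[-386,-382,0,34,1],[-386,-382,0,34,1],[-386,-382,0,34,1],[-386,-382,0,34,1],[-386,-382,0,34,1],[-386,-382,0,34,1],[-386,-382,0,34,1],[-386,-382,0,34,1],[-386,-382,0,34,1],[-386,-382,0,34,1]]]}}

```text
time: 1.1
position: [0.4477, 0.1202, 0.2313]
orientation: [-1.54, -2.738, -0.0]
wrist_force: [2.0, 0.6, -0.4]
finger_gap: -0.0001
grip_force: 0.0
```

```bash
python3 - <<'E'
from h import *
print(go(loc(.177,.2),31.003),state()['joint_positions'].round(2))
E
```

```text
(array([-40.9,  -7.1,  31.3]), np.float64(0.2743755530541705)) [-0.64  0.22  0.32  2.03 -0.09  0.91  0.28]
```

Call:
{"name": "servo_tool", "arguments": {"deltas": [[[-41,-7,0,0,1],[-41,-7,31,0,1],[-41,-7,70,0,1],[-41,-7,100,0,1],[-41,-7,116,0,1],[-41,-7,116,0,1],[-41,-7,116,0,1]]]}}

```text
time: 1.68
position: [0.4624, 0.0832, 0.1149]
orientation: [-1.54, -2.737, 0.002]
wrist_force: [-0.2, -0.6, 0.5]
finger_gap: 0.0
grip_force: 0.0
```

```bash
python3 - <<'E'
from h import *
print(go(loc(.177,.115),31.003),state()['position'])
p,d,W=cloud('side'); save('s2',cv2.resize(p[150:330,215:455],(720,540)))
E
```

```text
(array([-1.7, -0.5, -0.1]), np.float64(0.24952912623996326)) [0.46236753 0.08322909 0.11494628]
```

View pics/s2.png

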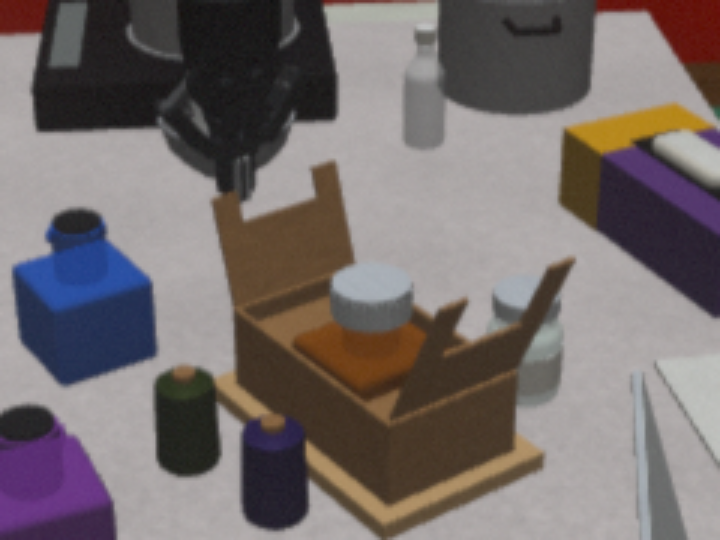

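The side view shows the shut fingers at (235,185), outside the short flap (centre about 285,230) and lined up with its middle along the carton's axis. Sweeping now.

Call:
{"name": "servo_tool", "arguments": {"deltas": [[[-25,0,0,0,1],[-45,0,0,0,1],[-62,0,0,0,1],[-78,0,-1,0,1],[-90,0,-2,0,1],[-100,0,0,0,1],[-106,0,5,0,1],[-111,0,12,0,1],[-113,0,21,0,1],[-115,0,29,0,1],[-115,0,33,0,1],[-115,0,34,0,1]]]}}

```text
time: 2.73
position: [0.5224, -0.0149, 0.0818]
orientation: [-1.54, -2.737, 0.001]
wrist_force: [-6.2, -0.8, 26.8]
finger_gap: 0.0003
grip_force: 13.2
```

Call:
{"name": "servo_tool", "arguments": {"deltas": [[[0,0,0,0,1],[0,0,0,0,1]]]}}

```text
time: 2.9
position: [0.5224, -0.0149, 0.0819]
orientation: [-1.54, -2.737, 0.0]
wrist_force: [-4.2, -1.4, 16.8]
finger_gap: 0.0
grip_force: 8.3
```

```bash
python3 - <<'E'
from h import *
print(go(loc(.063,.081),31.003),state()['position'])
p,d,W=cloud('side'); save('s3',cv2.resize(p[150:330,215:455],(720,540)))
E
```

```text
(array([-0.7, -1.4,  0.9]), np.float64(0.26140435152842656)) [ 0.52236034 -0.01491368  0.08191872]
```

View pics/s3.png

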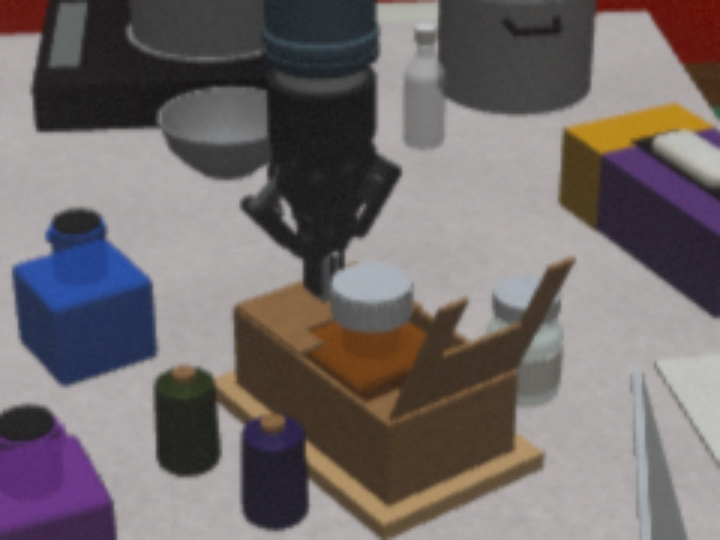

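The short flap lies flat under the fingers at (325,280), and the notch is round the neck. Next I lift and cross to the outside of the long flap.

Call:
{"name": "servo_tool", "arguments": {"deltas": [[[0,0,-40,0,1],[0,0,-80,0,1],[0,0,-120,0,1],[0,0,-155,0,1],[-40,-1,-155,0,1],[-80,-1,-155,0,1],[-120,-1,-155,0,1],[-160,-1,-155,0,1],[-200,-1,-155,0,1],[-240,-1,-155,0,1],[-263,-1,-155,0,1],[-263,-1,-155,0,1]]]}}

```text
time: 3.95
position: [0.6582, -0.2458, 0.2344]
orientation: [1.548, 2.734, -0.006]
wrist_force: [-1.7, -0.1, -0.1]
finger_gap: 0.0002
grip_force: 0.0
```

Call:
{"name": "servo_tool", "arguments": {"deltas": [[[0,0,35,0,1],[0,0,70,0,1],[0,0,100,0,1],[0,0,113,0,1],[0,0,113,0,1],[0,0,113,0,1]]]}}

```text
time: 4.45
position: [0.6582, -0.2395, 0.1234]
orientation: [-1.539, -2.738, 0.0]
wrist_force: [0.7, -0.7, 0.7]
finger_gap: 0.0001
grip_force: 0.0
```

```bash
python3 - <<'E'
from h import *
print(go(loc(-.2,.125),31.003),state()['position'])
p,d,W=cloud('side'); save('s4',cv2.resize(p[150:330,215:455],(720,540)))
E
```

```text
(array([-1.2, -2.1, -1.6]), np.float64(0.2974123556065962)) [ 0.65822112 -0.23948799  0.12335214]
```

View pics/s4.png

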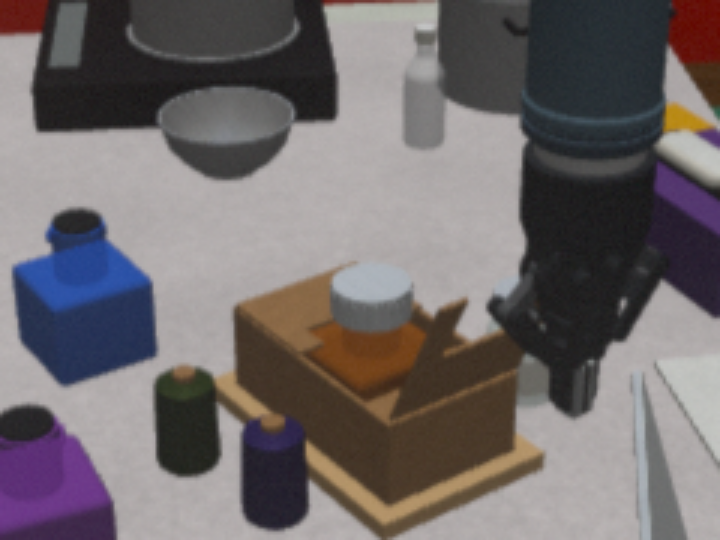

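The short flap is flat. The fingers at (575,390) stand outside the long flap (about 475,350). Folding it.

Call:
{"name": "servo_tool", "arguments": {"deltas": [[[25,2,-2,0,1],[48,2,-4,0,1],[68,2,-4,0,1],[86,2,-4,0,1],[100,2,-4,0,1],[112,2,-4,0,1],[122,2,-2,0,1],[131,2,5,0,1],[139,2,15,0,1],[143,2,26,0,1],[144,2,34,0,1],[144,2,38,0,1]]]}}

```text
time: 5.5
position: [0.5847, -0.1149, 0.0854]
orientation: [-1.539, -2.736, -0.001]
wrist_force: [-15.6, 7.7, 50.3]
finger_gap: 0.0002
grip_force: 25.3
```

Call:
{"name": "servo_tool", "arguments": {"deltas": [[[0,0,0,0,1],[0,0,0,0,1]]]}}

```text
time: 5.67
position: [0.5845, -0.115, 0.0859]
orientation: [-1.539, -2.735, -0.002]
wrist_force: [-7.0, 5.3, 16.3]
finger_gap: -0.0002
grip_force: 8.1
```

```bash
python3 - <<'E'
from h import *
print(go(loc(-.055,.086),31.003),state()['position'],state()['joint_positions'].round(2))
p,d,W=cloud('side'); save('s5',cv2.resize(p[150:330,215:455],(720,540)))
E
```

```text
(array([-0.9, -3.1, -0.1]), np.float64(0.259172024636257)) [ 0.58454323 -0.11497266  0.0859321 ] [-0.12  0.66  0.33  1.8  -0.3   0.74  0.92]
```

View pics/s5.png

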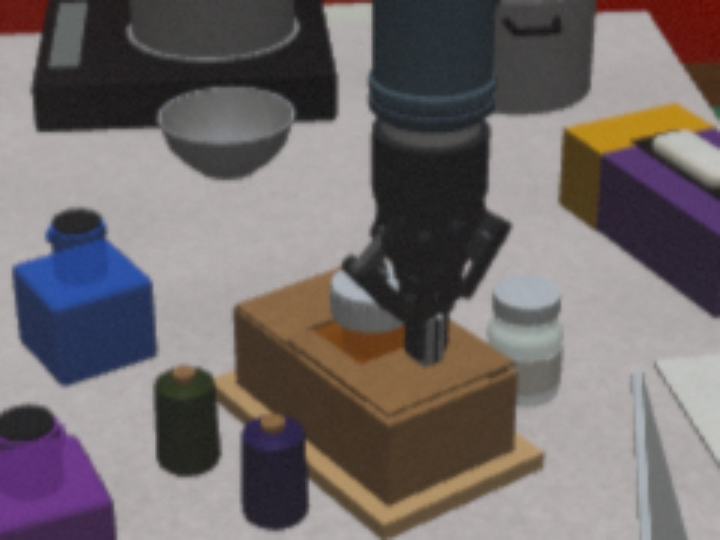

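Both flaps are flat round the neck. I lift, open, move over the cap and measure it with the wrist camera.

Call:
{"name": "servo_tool", "arguments": {"deltas": [[[0,0,-40,0,1],[0,0,-80,0,1],[0,0,-114,0,0],[25,-2,-114,0,-1],[54,-3,-114,0,-1],[54,-3,-114,0,-1],[54,-3,-114,0,-1],[54,-3,-114,0,-1],[54,-3,-114,0,-1]]]}}

```text
time: 6.47
position: [0.5549, -0.0727, 0.199]
orientation: [1.543, 2.736, -0.001]
wrist_force: [-0.6, -0.1, -0.7]
finger_gap: 0.0832
grip_force: 0.0
```

```bash
python3 - <<'E'
from h import *
s=state(); c=calibration('wrist'); p,d=grab_frame('wrist')
v,u=np.mgrid[0:480,0:640]; dx=u-c['cx'];dy=v-c['cy']; r=np.hypot(dx,dy)+1e-9; th=r/c['fx']
k=np.tan(np.minimum(th,1.4))/r*d
T=np.array(c['extrinsics']); W=np.stack([dx*k,-dy*k,-d],-1)@T[:3,:3].T+T[:3,3]; W[d==0]=np.nan
near=(np.hypot(W[...,0]-C[0],W[...,1]-C[1])<.05)
cap=W[near&(W[...,2]>.117)&(W[...,2]<.13)]; (e,rad)=cv2.minEnclosingCircle((cap[:,:2]*1000).astype(np.float32))
print('wrist cap',len(cap),np.median(cap[:,2]),cap[:,:2].mean(0),e,rad)
S=np.load('side.npy'); q=S[(np.hypot(S[...,0]-C[0],S[...,1]-C[1])<.05)&(S[...,2]>.117)&(S[...,2]<.13)]
print('side cap',len(q),q.mean(0),cv2.minEnclosingCircle((q[:,:2]*1000).astype(np.float32)))
fl=W[(np.hypot(W[...,0]-C[0],W[...,1]-C[1])<.09)&(W[...,2]<.105)&(W[...,2]>.05)]; print('flap z',np.percentile(fl[:,2],[10,50,90]))
print(s['position'],s['finger_gap'],go([*cap[:,:2].mean(0),.093],31.003))
save('w1',p)
E
```

```text
wrist cap 6024 0.12357915676409705 [ 0.54988515 -0.06934045] (550.4420776367188, -70.59014892578125) 28.754487991333008
side cap 368 [ 0.54995842 -0.07795205  0.1237283 ] ((549.760986328125, -75.35316467285156), 31.44853401184082)
flap z [0.07984656 0.08208109 0.08570702]
[ 0.55494986 -0.07273545  0.19902048] 0.08319249680449331 (array([  5.6,  -2.5, 106. ]), np.float64(0.1624803645865569))
```

View pics/w1.png

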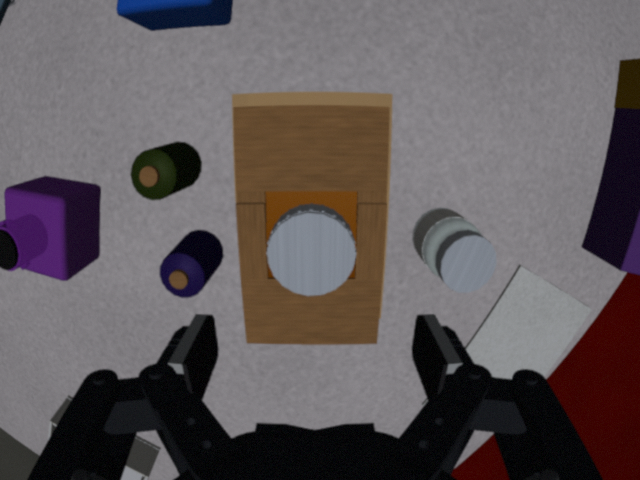

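The wrist view shows both flaps flat and the cap at (312,253), nearly centred between the fingers (217 and 413). Its measured radius is 28.75 mm and top height 124 mm, as given. Descending on it.

Call:
{"name": "servo_tool", "arguments": {"deltas": [[[4,-2,35,0,-1],[4,-2,65,0,-1],[4,-2,90,0,-1],[4,-2,106,0,-1],[4,-2,106,0,-1],[4,-2,106,0,-1],[4,-2,106,0,0],[4,-2,106,0,0.4],[4,-2,106,0,1],[4,-2,106,0,1],[4,-2,106,0,1],[4,-2,106,0,1]]], "squeeze": 70}}

```text
time: 7.52
position: [0.5513, -0.0697, 0.0948]
orientation: [1.541, 2.736, 0.001]
wrist_force: [-2.9, -1.0, 5.8]
finger_gap: 0.0544
grip_force: 72.3
```

Call:
{"name": "servo_tool", "arguments": {"deltas": [[[0,0,0,0,1],[0,0,0,0,1],[0,0,0,0,1]]]}}

```text
time: 7.77
position: [0.5513, -0.0698, 0.0948]
orientation: [1.541, 2.736, 0.001]
wrist_force: [-2.6, -1.1, 6.2]
finger_gap: 0.0546
grip_force: 72.3
```

Call:
{"name": "servo_tool", "arguments": {"deltas": [[[0,0,0,-5,1],[0,0,-0.3,-10,1],[0,0,-0.5,-15,1],[0,0,-0.7,-20,1],[0,0,-0.9,-25,1],[0,0,-1,-30,1],[0,0,-1.2,-35,1],[0,0,-1.4,-40,1],[0,0,-1.6,-45,1],[0,0,-1.8,-50,1],[0,0,-1.8,-55,1],[0,0,-1.8,-60,1]]]}}

```text
time: 8.77
position: [0.5505, -0.0706, 0.0959]
orientation: [0.039, -3.141, 0.003]
wrist_force: [-2.1, -3.8, -0.3]
finger_gap: 0.0545
grip_force: 73.6
```

Call:
{"name": "servo_tool", "arguments": {"deltas": [[[0,0,0,0,1],[0,0,0,0,1],[0,0,0,0,1]]]}}

```text
time: 9.02
position: [0.5508, -0.0702, 0.0959]
orientation: [-0.029, 3.141, -0.002]
wrist_force: [-3.1, -5.0, 6.5]
finger_gap: 0.0544
grip_force: 74.2
```

```bash
python3 - <<'E'
from h import *
s=state(); M=R.from_rotvec(s['orientation']).as_matrix(); print('tool y az',np.degrees(np.arctan2(M[1,1],M[0,1])),s['wrist_torque'].round(2),s['joint_positions'].round(2))
p,d=grab_frame('wrist'); save('w2',cv2.resize(p[150:350,200:430],(690,600)))
E
```

```text
tool y az 91.06667534318774 [-0.91  0.81 -0.02] [-0.    0.56  0.06  1.89 -0.05  0.69  1.68]
```

View pics/w2.png

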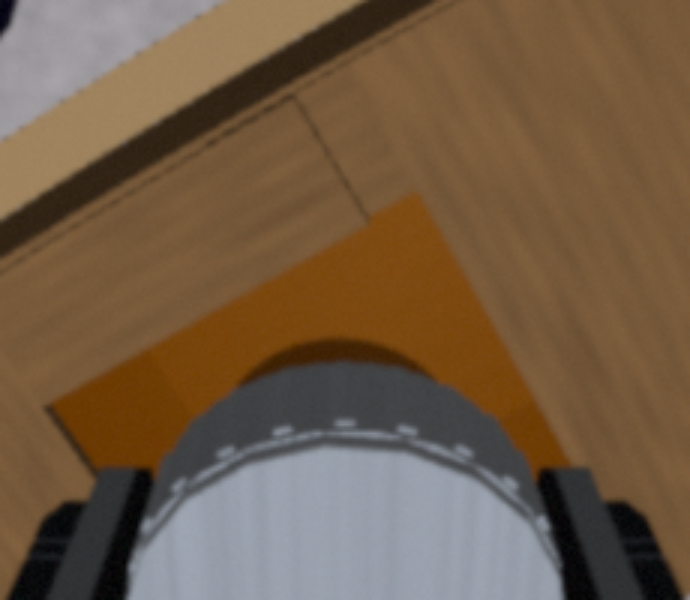

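The tool has turned 60 degrees and the residual twist torque is about zero. The cap sits between the pads, with the jar and flaps still down. I lift a few millimetres first and check the load.

Call:
{"name": "servo_tool", "arguments": {"deltas": [[[0,0,-1,0,1],[0,0,-2,0,1],[0,0,-3,0,1],[0,0,-4,0,1],[0,0,-4,0,1],[0,0,-4,0,1]]]}}

```text
time: 9.57
position: [0.5506, -0.069, 0.099]
orientation: [0.034, -3.141, 0.0]
wrist_force: [-2.4, -3.5, -1.3]
finger_gap: 0.0544
grip_force: 74.0
```

```bash
cat > m.py <<'E'
from h import *
s=state(); c=calibration('wrist'); p,d=grab_frame('wrist')
v,u=np.mgrid[0:480,0:640]; dx=u-c['cx'];dy=v-c['cy']; r=np.hypot(dx,dy)+1e-9; k=np.tan(np.minimum(r/c['fx'],1.4))/r*d
T=np.array(c['extrinsics']); W=np.stack([dx*k,-dy*k,-d],-1)@T[:3,:3].T+T[:3,3]
am=(p[...,0]>100)&(p[...,2]<40)&(p[...,1]<90)&(d>0)&(np.hypot(W[...,0]-C[0],W[...,1]-C[1])<.06)
print('shoulder n,z',am.sum(),np.percentile(W[am][:,2],[25,50,75]))
cp=(np.hypot(W[...,0]-C[0],W[...,1]-C[1])<.025)&(d>0)&(W[...,2]>.11)
print('cap top z',np.median(W[cp][:,2]),s['wrist_force'].round(1))
save('w_'+str(round(s['time'],2)),cv2.resize(p[100:400,160:480],(640,600)))
E
python3 m.py; ls pics
```

```text
shoulder n,z 5481 [0.07565972 0.07609336 0.07653224]
cap top z 0.128294057011603 [-2.4 -3.5 -1.3]
crop.png
s2.png
s3.png
s4.png
s5.png
side.png
top.png
w1.png
w2.png
w_9.57.png
```

The jar's shoulder still reads 76 mm while the cap has risen 4.7 mm, so it is free. Lifting 32 mm more puts the underside about 17 mm above the mouth.

Call:
{"name": "servo_tool", "arguments": {"deltas": [[[0,0,-3,0,1],[0,0,-7,0,1],[0,0,-12,0,1],[0,0,-18,0,1],[0,0,-24,0,1],[0,0,-29,0,1],[0,0,-32,0,1],[0,0,-32,0,1],[0,0,-32,0,1],[0,0,-32,0,1],[0,0,-32,0,1],[0,0,-32,0,1]]]}}

```text
time: 10.62
position: [0.5506, -0.069, 0.1308]
orientation: [0.035, -3.141, -0.0]
wrist_force: [-0.4, -0.4, -1.2]
finger_gap: 0.0543
grip_force: 74.2
```

```bash
python3 m.py; python3 - <<'E'
from h import *
p,d=grab_frame('side'); save('s6',cv2.resize(p[150:330,215:455],(720,540))); print(state()['joint_vel'].round(3))
E
```

```text
shoulder n,z 4995 [0.07476431 0.07519323 0.07563445]
cap top z 0.16006002393958718 [-0.4 -0.4 -1.2]
[ 0.    -0.001 -0.002 -0.001  0.002  0.     0.001]
```

View pics/s6.png

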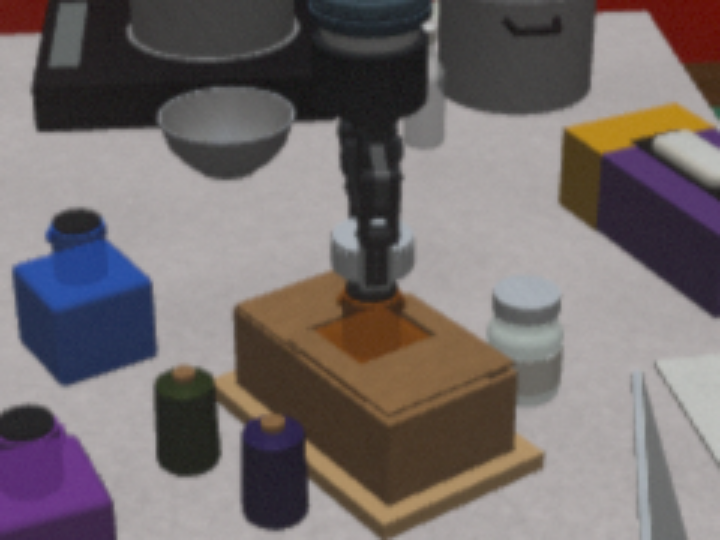

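The cap at (372,248) is held level above the open mouth at (372,297). The jar is down, both flaps are flat and the bystanders haven't moved.

```bash
python3 -c "from cell import *; print(job_done())"
```

```text
the job is handed in; nothing more can be done
None
```

The job is handed in (no verdict came back): both flaps are flat, and the cap was unscrewed by a 60 degree turn of the tool and is held level about 16 mm above the mouth, with the jar still down in its carton.

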